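# Laying a plating kit into its carry tray

## Task

Pack the plating tools into the carry tray in their order of use, from the left as the robot sees it: saucing spoon (white handle) first, palette knife (blue handle) second, two-pronged fork (red handle) third, each with its working end tucked under the steel bridge and its handle all the way down in the notches of both rails. Then drop the loose hold-down bar over the two upright pins so it sits fully home across the handles. Slide the tools in by feel without forcing the tray, and leave the rest of the worktop as it is.

Things in the scene. Friction and masses are not known exactly. Their poses are not given: they have to be found in the camera images.
- tray: Shallow steel carry tray, 204 (x) by 244 mm (y), firmly fixed. Origin: centre of its underside; x away from the robot, y left, z up. Floor top at z 4 mm. End walls 28 mm high, inner faces at x = +-97 mm; side walls 14 mm high. A tool is 4 mm shorter than the space between the end walls.
- bridge (a point): Middle of the underside of the flat steel bridge across the tray's far end: at (73, 0, 26) mm in the tray's frame, same axes. It is 14 mm wide in x (66 to 80 mm) and 4 mm thick. A level tool held above the near wall is too high to go under: go in nose down, 5 to 15 degrees, slide to the far wall, then lower the tail inside the near wall.
- rails (a point): Middle between the two grey comb rails, on their notch floors: at (-40, 0, 14) mm in the tray's frame, same axes. The rails lie across the tray at 44 mm to either side of it in x, each 12 mm wide in x. Notches at y = +70, 0, -70 mm are 21 mm wide with rounded lips; the teeth rise 8 mm above the notch floors.
- place1 (a point): Where the origin of a tool seated in the first (leftmost) place lies, one brass rivet on the bridge above it: at (-40, 70, 14) mm in the tray's frame, same axes. A seated tool has 2 mm play fore and aft, 1.5 mm to either side.
- place2 (a point): The same for the middle place (two rivets): (-40, 0, 14) mm in the tray's frame.
- place3 (a point): The same for the third, rightmost place (three rivets): (-40, -70, 14) mm in the tray's frame.
- bar_home (a point): Where the bar's origin lies when it is home: at (-84, 0, 29.5) mm in the tray's frame, same axes, level with the shoulders of two upright steel pins at 106 mm to either side in y. The pins are 7 mm thick, rise 23 mm above their shoulders and taper over the top 6 mm. The bar then clears seated handles by 1.5 mm.
- bar: Loose steel hold-down bar, 236 mm long (y), 22 mm wide (x), 10 mm thick, 220 g, with a 10 mm through hole 106 mm either side of the middle. A black grip on its middle is 12 mm thick (x), 40 mm long (y), z 9 to 36 mm. Origin: centre of its underside; z up. Fits either way round. Starts flat on the worktop right of the tray.
- spoon: White-handled saucing spoon, round bowl 29 mm wide. 190 mm, 75 g, rigid; balances 5 mm ahead of the origin. Handle 110 x 18 x 14 mm (x, y, z), square-sided. Origin: underside of the handle at mid-length; x to the working end (tail -55 mm, nose +135 mm), z up; working end at z 2 to 10 mm. Starts right way up on the board, handle towards the robot; which tool lies where changes.
- palette_knife: Blue-handled palette knife, flat blade 24 mm wide. 190 mm, 75 g, rigid; balances 5 mm ahead of the origin. Handle 110 x 18 x 14 mm (x, y, z), square-sided. Origin: underside of the handle at mid-length; x to the working end (tail -55 mm, nose +135 mm), z up; working end at z 2 to 10 mm. Starts right way up on the board, handle towards the robot; which tool lies where changes.
- fork: Red-handled fork, two thin steel prongs 19 mm wide. 190 mm, 75 g, rigid; balances 5 mm ahead of the origin. Handle 110 x 18 x 14 mm (x, y, z), square-sided. Origin: underside of the handle at mid-length; x to the working end (tail -55 mm, nose +135 mm), z up; working end at z 2 to 10 mm. Starts right way up on the board, handle towards the robot; which tool lies where changes.
- board: Wooden chopping board, 240 x 340 mm, 22 mm thick, fixed, left of the tray; origin: centre of its underside. The tools start on it.
- salt_shaker: Salt shaker with a grey cap, 44 mm wide, 90 mm high, behind the tray on the left; a bystander. Origin: centre of its foot.
- pepper_mill: Wooden pepper mill, 58 mm wide, 170 mm high, back right; a bystander. Origin: centre of its foot.

How it is judged:
By the outcome, as a careful person would: the job done as asked, in the order asked, and still so for the second after the job is handed in, with the robot touching nothing.
It also fails if it takes over 72 s, if anything falls off the work surface, if the arm or the gripper's body presses on something with over 40 N, if the wrist force passes 120 N, or if a joint passes its speed limit or range.

## Robot

A 7-joint arm with a two-finger parallel gripper is mounted at the origin on a cart in front of the work surface, level with it; the furniture and walls round the work are solid. World frame = base frame: x ahead of the robot, y to its left, z up, the work surface at z = 0. Lengths are in m, angles in degrees, forces in N, time in s.
With the tool pointing down it reaches from about 0.4 to 0.875 m from the base axis. Payload 6.5 kg.
Tool frame: the origin (TCP) lies between the finger pads; the fingertips stand 22 mm ahead of it and the grasp point (between the pads) lies 3 mm ahead of it (manip.tip_reach is the distance from the TCP to the fingertips, in m); z points along the fingers, y is the line along which they close (so a half turn about z gives the same grasp; the last joint's range is limited). The gripper opens to 85 mm and grips with 20 to 120 N. Pads are 22 mm wide; open, the fingers measure 114 mm over their backs; the gripper's body (76 mm by 85 mm) begins 54 mm behind the grasp point. The pads swing forward as they close: fully open they stand 13 mm farther back than shut.
Start: joints at [-78.621, 30.733, -0.252, 88.115, 0.149, 61.152, -4.079], TCP at [0.17, 0.627, 0.253] pointing down, gripper open.
Joint ranges: [-154.64, 154.64], [-21.42, 123.67], [-72.66, 72.17], [13.99, 137.28], [-74.86, 254.86], [10.95, 109.41], [-158.01, 158.01]. Speed limits (degrees/s): [136.94, 136.94, 180, 180, 180, 180, 180].

## Interface

Orientations are given as [roll, pitch, yaw] about the fixed x, y, z axes, in that order (R = Rz(yaw) Ry(pitch) Rx(roll)).
In Python, from station import manip gives the robot as it stands.
- The arm moves only by the tool play_rows, never from a script. Its argument "targets" is a list of rows, each a list of 7 numbers: the turn, a rotation vector about the tool's x, y, z in rad, then the shift along the tool's x, y, z in m, then the opening, from 0 (shut) to 1 (fully open). A call has 1 to 20 rows; each row shifts and turns the commanded pose from where the row before left it, along the tool's axes as they then stand; what a row does not reach is not made up. A row lasts 1/12 s, in which the tool goes at most 41.7 mm and 7.16 degrees, less where a joint would pass 70% of its speed; a pose out of reach is approached as far as the arm can. A call with a gripper value outside its range is refused whole. The fingers move at their own pace and stop on an object; "grip_force" is the grip in N (left out, the last holds). Time passes only in rows, so rows that do not move let the fingers close. It gives the time, the measured TCP pose, the force, the opening and the grip force at its end, in the units of the state.
- manip.observe(): the state, without advancing time (a new reading comes with each control period).
- manip.capture(name): name is "scene" or "top"; returns a dict with "color" (420x560x3 uint8, blue, green, red), "K" (3x3 intrinsics, pixels), "T" (4x4, takes a point from camera to world coordinates). Camera axes: x right, y down, z forward; pixel columns grow to the right and rows downward; lengths in m; the calibration is good to about 2 mm. A picture is of the moment at which its call begins. There is no depth.
- manip.job_done(): hands the job in; it is judged then, once.
The state is a dict: "time_s": time; "joints": joint angles; "dq": joint speeds; "tau": joint torques, N m; "position": TCP position; "tool_rot": TCP orientation; "wrist_force": force on the tool from outside, world axes, zero at the start; "moment": the same for the moment, N m; "opening": finger opening in m; "gripper_force": force on a finger pad.
Only numpy, scipy, OpenCV 4.12 (cv2) and the standard library are available. Lean on these libraries where they do the work, as an engineer would, in place of code of your own. Each camera call takes 0.05 s, during which the arm holds its last target. There are 200 camera calls.

## Working session

There is one attempt and no reset: what is moved stays moved. The work goes in short steps, Python scripts to look and compute and a tool call to move; the robot and the scene stay as the last step left them, time stands still between calls to the robot, and variables do not carry over. Pictures are saved under pics/ and viewed, at most 10 in all, crops included, and the job is handed in when it is done.

Besides the shell and the picture viewer there is one more tool, called after ">>>" as name(argument=value, ...) on one line, values as JSON. play_rows: Moves the arm, as the interface text tells. Its arguments: {"type":"object","properties":{"targets":{"type":"array"},"grip_force":{"type":"number"}},"required":["targets"]}

```bash
ls; mkdir -p pics; python3 - <<'E'
from station import manip
import cv2,numpy as np
s=manip.observe()
print({k:np.round(v,3).tolist() for k,v in s.items()})
for n in("scene","top"):
    c=manip.capture(n); cv2.imwrite(f"pics/{n}0.png",c["color"]); print(n,c["K"].round(1).tolist(),c["T"].round(4).tolist())
print(manip.tip_reach)
E
```

```text
pics
{'time_s': 0.0, 'joints': [-78.621, 30.78, -0.256, 88.169, 0.148, 61.151, -4.079], 'dq': [0.102, 0.002, -0.023, -0.024, -0.031, 0.042, -0.016], 'tau': [0.0, -58.342, 1.049, -25.909, 0.012, 0.01, -0.0], 'position': [0.17, 0.627, 0.252], 'tool_rot': [-179.901, 0.006, 164.834], 'wrist_force': [-0.378, -0.849, -0.033], 'moment': [0.009, 0.004, -0.002], 'gripper_force': 0.0, 'opening': 0.085}
scene [[514.6, 0.0, 283.9], [0.0, 514.6, 212.0], [0.0, 0.0, 1.0]] [[0.5588, -0.3939, 0.7298, -0.5117], [-0.8293, -0.2617, 0.4937, -0.7015], [-0.0035, -0.8811, -0.473, 0.7784], [0.0, 0.0, 0.0, 1.0]]
top [[411.8, 0.0, 277.8], [0.0, 411.8, 202.7], [0.0, 0.0, 1.0]] [[-0.0204, -0.9892, 0.1454, 0.4497], [-0.9997, 0.0225, 0.0131, 0.0263], [-0.0162, -0.1451, -0.9893, 1.0443], [0.0, 0.0, 0.0, 1.0]]
0.022
```

View pics/top0.png

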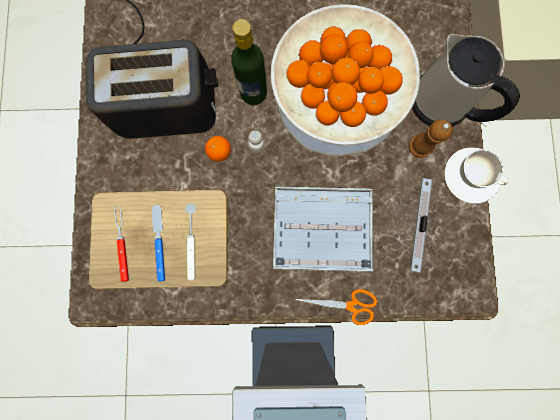

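View pics/scene0.png

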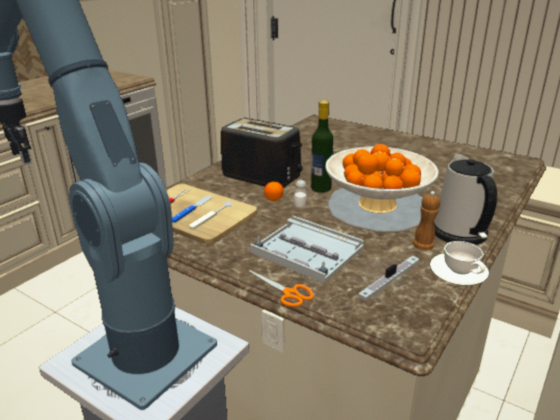

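```bash
cat > h.py <<'E'
import cv2,numpy as np
from station import manip
def p2w(c,uv,z):
    uv=np.atleast_2d(uv).astype(float); r=np.c_[uv,np.ones(len(uv))]@np.linalg.inv(c["K"]).T@c["T"][:3,:3].T
    o=c["T"][:3,3]; return o+r*((z-o[2])/r[:,2])[:,None]
def w2p(c,p):
    q=(np.atleast_2d(p)-c["T"][:3,3])@c["T"][:3,:3]@c["K"].T; return q[:,:2]/q[:,2:]
E
python3 - <<'E'
from h import *
c=manip.capture("top"); im=c["color"]; b,g,r=[im[...,i].astype(int) for i in range(3)]
roi=np.zeros(b.shape,bool); roi[195:285,95:225]=1
M={"fork":(r>g+80)&(r>b+80),"knife":(b>r+60)&(b>g+30),"spoon":(np.minimum(np.minimum(r,g),b)>190)}
for n,m in M.items():
    ys,xs=np.nonzero(m&roi); 
    w=p2w(c,np.c_[xs,ys],0.036)[:,:2]; 
    (cx,cy),sz,a=cv2.minAreaRect((w*1000).astype(np.float32)); bp=cv2.boxPoints(((cx,cy),sz,a))
    v=np.linalg.svd(w-w.mean(0),full_matrices=False)[2][0]; v*=np.sign(v[0])
    print(n,len(xs),w.mean(0).round(4),"rect",round(cx,1),round(cy,1),np.round(sz,1),"yaw",np.degrees(np.arctan2(v[1],v[0])).round(2))
cv2.imwrite("pics/tray.png",cv2.resize(im[180:278,262:382],None,fx=6,fy=6,interpolation=cv2.INTER_CUBIC))
m=(b<50)&(g<50)&(r<50)
cv2.imwrite("pics/bar.png",cv2.resize(im[172:278,392:452],None,fx=5.5,fy=5.5,interpolation=cv2.INTER_CUBIC))
E
```

```text
fork 339 [0.4648 0.4227] rect 465.4 422.8 [103.1  19.8] yaw 7.96
knife 314 [0.4643 0.3314] rect 465.0 331.6 [101.1  18.5] yaw 5.38
spoon 394 [0.4939 0.2853] rect 508.8 349.1 [205.5 180.7] yaw 51.16
```

View pics/tray.png

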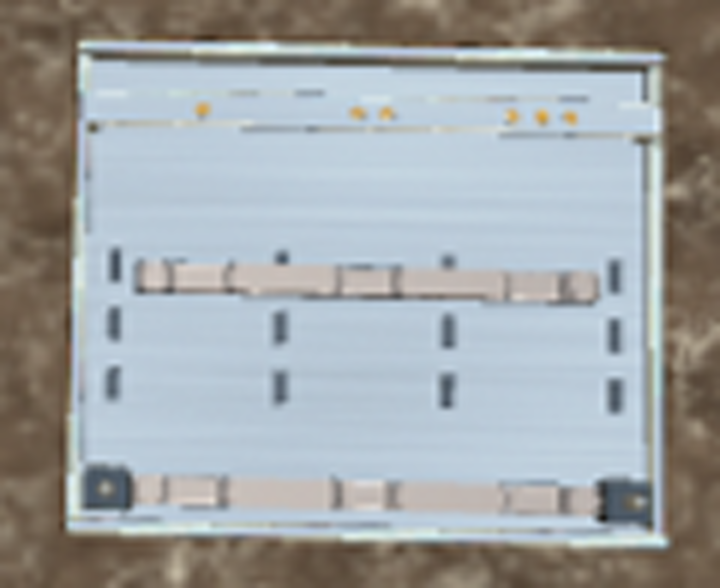

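View pics/bar.png

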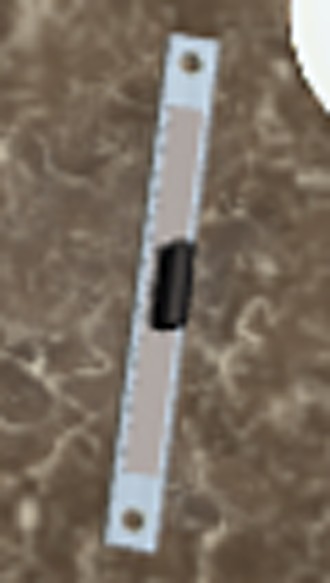

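The top view shows the tray upright at about (323, 229) px. The tools on the board from left to right are fork (124, 258), knife (159, 258) and spoon (190, 257). The bar is at (422, 224) px, with its holes at about (426, 183) and (416, 266). The scissors lie in front of the tray.

```bash
python3 - <<'E'
from h import *
from scipy.optimize import least_squares
from scipy.spatial.transform import Rotation as R
c=manip.capture("top"); im=c["color"]; b,g,r=[im[...,i].astype(int) for i in range(3)]
F=[((105,489),(-84,106,52.5)),((633,502),(-84,-106,52.5)),((372,113),(73,0,30)),((202,109),(73,70,30)),((541,117),(73,-70,30)),
((198,277),(4,70,14)),((366,282),(4,0,14)),((532,287),(4,-70,14)),((192,490),(-84,70,14)),((362,495),(-84,0,14)),((530,499),(-84,-70,14)),
((80,43),(102,122,28)),((663,55),(102,-122,28)),((68,530),(-102,122,28)),((666,545),(-102,-122,28))]
uv=np.array([f[0] for f in F],float); uv=(uv+.5)/6-.5+[262,180]; P=np.array([f[1] for f in F])/1000
def w(p): return R.from_euler("z",p[2]).apply(P)+[p[0],p[1],0]
s=least_squares(lambda p:(w2p(c,w(p))-uv).ravel(),[.5,0,0],loss="soft_l1")
print("tray",s.x[:2].round(4),np.degrees(s.x[2]).round(2)); print((w2p(c,w(s.x))-uv).round(1).tolist())
h=(np.array([(190,62),(133,520)])+.5)/5.5-.5+[392,172]; q=p2w(c,h,.01); d=q[0]-q[1]
print("bar",q.mean(0).round(4),np.linalg.norm(d[:2]).round(4),"yaw of +y axis",np.degrees(np.arctan2(d[1],d[0])).round(2))
roi=np.zeros(b.shape,bool); roi[230:285,175:210]=1
ys,xs=np.nonzero((np.minimum(np.minimum(r,g),b)>150)&(im.max(2).astype(int)-im.min(2)<30)&roi)
W=p2w(c,np.c_[xs,ys],.036)[:,:2]; print("spoon",len(xs),cv2.minAreaRect((W*1000).astype(np.float32)));v=np.linalg.svd(W-W.mean(0),full_matrices=False)[2][0];print(W.mean(0),np.degrees(np.arctan(v[1]/v[0])))
E
```

```text
tray [ 0.5341 -0.0704] -2.77
[[-0.2, -0.3], [1.0, 0.1], [-0.3, -0.0], [-0.1, -0.0], [-0.2, 0.0], [-0.2, 0.1], [-0.2, 0.0], [0.2, -0.1], [0.1, 0.1], [0.0, 0.0], [0.4, 0.2], [-0.2, -0.8], [0.2, -0.5], [-0.6, 0.2], [0.2, 0.6]]
bar [ 0.5399 -0.3179  0.01  ] 0.2124 yaw of +y axis -11.02
spoon 300 ((475.4370422363281, 255.9129180908203), (118.7499771118164, 16.504615783691406), 2.4032440185546875)
[0.46928891 0.25547639] 2.2256133508817646
```

```bash
cat >> h.py <<'E'
from scipy.spatial.transform import Rotation as R
def tray(p,T=(.5341,-.0704,-2.77)): return R.from_euler("z",T[2],degrees=True).apply(np.array(p)/1000)+[T[0],T[1],0]
def go(p,rpy=None):
    s=manip.observe(); r0=R.from_euler("xyz",s["tool_rot"],degrees=True); d=r0.inv().apply(np.array(p)-s["position"])
    print("at",np.round(s["position"],4),np.round(s["tool_rot"],2),"F",np.round(s["wrist_force"],1),"t",round(s["time_s"],2),"shift",d.round(4),
     "turn",None if rpy is None else (r0.inv()*R.from_euler("xyz",rpy,degrees=True)).as_rotvec().round(4))
E
python3 -c "
from h import *
go([.466,.2555,.12],[180,0,182.3]); go([.466,.2555,.045],[180,0,182.3])
for y in (70,0,-70): print(tray([-40,y,14]))"
```

```text
at [0.17   0.627  0.2528] [-179.94    0.    164.84] F [-0.3  0.5 -0.8] t 0.2 shift [-0.3829 -0.281   0.1331] turn [-1.000e-03 -1.000e-04 -3.048e-01]
at [0.17   0.627  0.2528] [-179.94    0.    164.84] F [-0.3  0.5 -0.8] t 0.2 shift [-0.3829 -0.2809  0.2081] turn [-1.000e-03 -1.000e-04 -3.048e-01]
[0.49752961 0.00145128 0.014     ]
[ 0.49414674 -0.06846693  0.014     ]
[ 0.49076386 -0.13838514  0.014     ]
```

>>> play_rows(targets=[[0,0,0,-0.0255,-0.0187,0.005,0.5],[0,0,0,-0.0255,-0.0187,0.005,0.5],[0,0,0,-0.0255,-0.0187,0.005,0.5],[0,0,0,-0.0255,-0.0187,0.005,0.5],[0,0,0,-0.0255,-0.0187,0.005,0.5],[0,0,0,-0.0255,-0.0187,0.005,0.5],[0,0,0,-0.0255,-0.0187,0.005,0.5],[0,0,0,-0.0255,-0.0187,0.005,0.5],[0,0,0,-0.0255,-0.0187,0.005,0.5],[0,0,0,-0.0255,-0.0187,0.005,0.5],[0,0,0,-0.0255,-0.0187,0.005,0.5],[0,0,0,-0.0255,-0.0187,0.005,0.5],[0,0,0,-0.0255,-0.0187,0.005,0.5],[0,0,0,-0.0255,-0.0187,0.005,0.5],[0,0,0,-0.0255,-0.0187,0.005,0.5],[0,0,-0.061,0,0,0.011,0.5],[0,0,-0.061,0,0,0.011,0.5],[0,0,-0.061,0,0,0.011,0.5],[0,0,-0.061,0,0,0.011,0.5],[0,0,-0.061,0,0,0.011,0.5]], grip_force=60)

```text
time_s: 1.87
position: [0.4659, 0.2564, 0.1227]
tool_rot: [180.0, -0.0, -177.5]
wrist_force: [-0.6, -0.6, -0.3]
opening: 0.0424
gripper_force: 0.0
```

```bash
python3 - <<'E'
from h import *
go([.466,.2555,.045],[180,0,182.3])
c=manip.capture("top"); a=c["color"][185:290,80:240]
d=manip.capture("scene"); q=d["color"][150:250,140:300]
cv2.imwrite("pics/a.png",np.vstack([cv2.resize(a,(448,294),interpolation=2),cv2.resize(q,(448,280),interpolation=2)]))
E
```

```text
at [0.4659 0.2564 0.1227] [ 180.     -0.   -177.53] F [-0.6 -0.6 -0.3] t 1.87 shift [-0.0001 -0.0009  0.0777] turn [ 0.     -0.0001  0.003 ]
```

View pics/a.png

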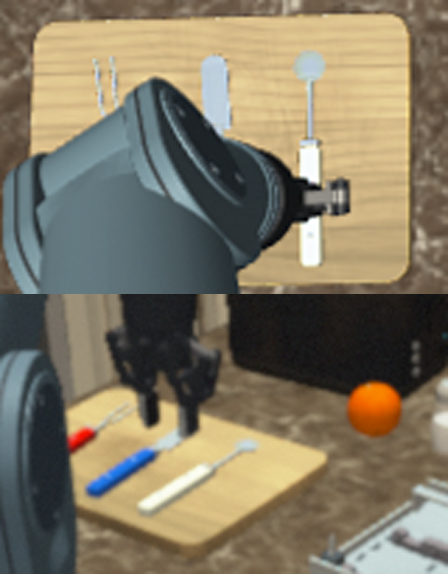

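The gripper is centred over the white spoon, whose handle runs from about (310, 142) to (312, 267) in the crop. The fingers straddle it with room on both sides, so I'm descending to grasp.

>>> play_rows(targets=[[0,0,0,0,-0.0005,0.016,0.5],[0,0,0,0,-0.0005,0.016,0.5],[0,0,0,0,0,0.016,0.5],[0,0,0,0,0,0.016,0.5],[0,0,0,0,0,0.0045,0.5],[0,0,0,0,0,0.0045,0.5],[0,0,0,0,0,0.0045,0.5],[0,0,0,0,0,0,0.2],[0,0,0,0,0,0,0],[0,0,0,0,0,0,0],[0,0,0,0,0,0,0],[0,0,0,0,0,0,0]], grip_force=60)

```text
time_s: 2.97
position: [0.4664, 0.2558, 0.0466]
tool_rot: [180.0, 0.1, -177.7]
wrist_force: [-1.0, -0.9, 6.0]
opening: 0.0162
gripper_force: 59.5
```

```bash
python3 - <<'E'
from h import *
go(tray([-76,70,120]),[180,0,177.23])
c=manip.capture("top"); print(p2w(c,[[190.7,258]],.036), p2w(c,[[190.7,280.4]],.036))
E
```

```text
at [0.4664 0.2558 0.0466] [ 1.7996e+02  7.0000e-02 -1.7771e+02] F [-1.  -0.9  6. ] t 2.97 shift [ 0.0149 -0.2522 -0.0736] turn [0.0007 0.0011 0.0883]
[[0.46664003 0.25447506 0.036     ]] [[0.41295613 0.25391649 0.036     ]]
```

>>> play_rows(targets=[[0,0,0,0,0,-0.01,0],[0,0,0.022,0,0,-0.02,0],[0,0,0.022,0,0,-0.022,0],[0,0,0.022,0,0,-0.02,0],[0,0,0.022,0,0,0,0],[0,0,0,-0.0014,-0.02,0,0],[0,0,0,-0.0014,-0.032,0,0],[0,0,0,-0.0014,-0.036,0,0],[0,0,0,-0.0014,-0.036,0,0],[0,0,0,-0.0014,-0.036,0,0],[0,0,0,-0.0014,-0.036,0,0],[0,0,0,-0.0014,-0.036,0,0],[0,0,0,-0.0014,-0.0206,0,0],[0,0.0435,0,0,0,0,0],[0,0.0435,0,0,0,0,0],[0,0.0435,0,0,0,0,0],[0,0.0435,0,0,0,0,0],[0,0,0,0,0,0,0]])

```text
time_s: 4.52
position: [0.4661, 0.0026, 0.1176]
tool_rot: [180.0, -10.0, 177.2]
wrist_force: [1.0, 0.5, -1.1]
opening: 0.0163
gripper_force: 58.8
```

```bash
python3 - <<'E'
from h import *
go(tray([-72,70,57.5]),[180,10,177.23])
c=manip.capture("top"); a=c["color"][175:285,225:385]
d=manip.capture("scene"); q=d["color"][185:295,220:380]
cv2.imwrite("pics/b.png",np.vstack([cv2.resize(a,None,fx=2.7,fy=2.7,interpolation=2),cv2.resize(q,None,fx=2.7,fy=2.7,interpolation=2)]))
E
```

```text
at [0.4661 0.0026 0.1176] [180.   -10.   177.23] F [ 1.   0.5 -1.1] t 4.52 shift [-0.0098  0.0004  0.0593] turn [ 1.00e-04 -3.49e-01  0.00e+00]
```

View pics/b.png

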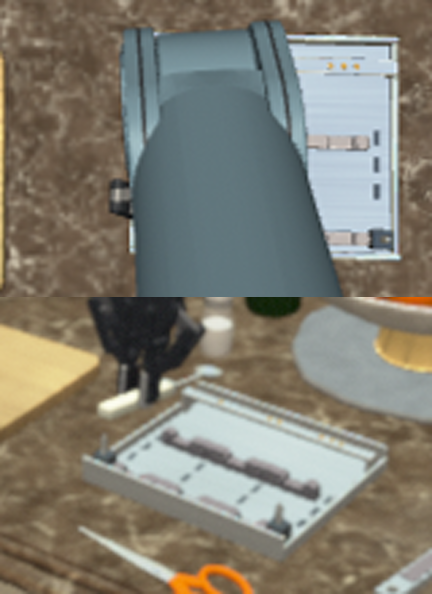

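>>> play_rows(targets=[[0,0,0,-0.002,0,0.012,0],[0,0,0,-0.002,0,0.012,0],[0,0,0,-0.002,0,0.012,0],[0,0,0,-0.002,0,0.012,0],[0,0,0,-0.002,0.0004,0.011,0],[0,0,0,0,0,0,0],[0,0,0,-0.0049,0,-0.0009,0],[0,0,0,-0.0049,0,-0.0009,0],[0,0,0,-0.0049,0,-0.0009,0],[0,0,0,-0.0049,0,-0.0009,0],[0,0,0,-0.0049,0,-0.0009,0],[0,0,0,-0.0049,0,-0.0009,0],[0,0,0,0,0,0,0]])

```text
time_s: 5.7
position: [0.4961, 0.0016, 0.0584]
tool_rot: [180.0, -9.9, 177.3]
wrist_force: [0.5, 0.4, -1.3]
opening: 0.0163
gripper_force: 58.8
```

```bash
cat >> h.py <<'E'
def intray():
    s=manip.observe(); r=R.from_euler("xyz",s["tool_rot"],degrees=True); o=np.array(s["position"])+r.apply([0,0,.0246])
    t=R.from_euler("z",2.77,degrees=True).apply(o-[.5341,-.0704,0])*1000
    print("tool origin in tray mm",t.round(1),"rot",np.round(s["tool_rot"],2),"F",R.from_euler("z",2.77,degrees=True).apply(s["wrist_force"]).round(1),"M",np.round(s["moment"],2),"t",round(s["time_s"],2))
E
python3 -c "
from h import *
intray()"
```

```text
tool origin in tray mm [-45.6  70.1  34.2] rot [179.99  -9.86 177.26] F [ 0.5  0.5 -1.3] M [ 0.   -0.23  0.02] t 5.7
```

>>> play_rows(targets=[[0,0,0,-0.0002,0,0.0012,0],[0,0,0,-0.002,0,-0.0003,0],[0,0,0,-0.002,0,-0.0003,0],[0,0,0,-0.002,0,-0.0003,0],[0,0,0,-0.001,0,-0.0002,0],[0,0,0,0,0,0,0]])

```text
time_s: 6.2
position: [0.5013, 0.0014, 0.0567]
tool_rot: [-180.0, -10.0, 177.3]
wrist_force: [-1.0, 0.3, -1.0]
opening: 0.0161
gripper_force: 58.8
```

```bash
python3 -c "
from h import *
intray()"
```

```text
tool origin in tray mm [-40.5  70.1  32.5] rot [-180.    -10.02  177.27] F [-1.   0.3 -1. ] M [-0.03 -0.07 -0.02] t 6.2
```

>>> play_rows(targets=[[0,0,0,-0.001,0,-0.0002,0],[0,0,0,-0.001,0,-0.0002,0],[0,0,0,0,0,0,0],[0,0,0,0,0,0,0]])

```text
time_s: 6.53
position: [0.5017, 0.0013, 0.0566]
tool_rot: [-180.0, -10.2, 177.3]
wrist_force: [-5.1, -0.4, 1.6]
opening: 0.0167
gripper_force: 58.9
```

```bash
python3 -c "
from h import *
intray()"
```

```text
tool origin in tray mm [-40.2  70.   32.4] rot [-179.99  -10.2   177.27] F [-5.1 -0.6  1.6] M [0.05 0.91 0.04] t 6.53
```

>>> play_rows(targets=[[0,0,0,0.002,0,0.0003,0],[0,-0.0175,0,0.0003,0,0.0019,0],[0,-0.0175,0,0.0003,0,0.0019,0],[0,-0.0175,0,0.0003,0,0.0019,0],[0,-0.0175,0,0.0004,0,0.0018,0],[0,-0.0175,0,0.0004,0,0.0018,0],[0,-0.0175,0,0.0004,0,0.0018,0],[0,0,0,0,0,0,0]])

```text
time_s: 7.2
position: [0.4976, 0.0015, 0.046]
tool_rot: [-180.0, -3.9, 177.3]
wrist_force: [0.1, 0.2, -1.3]
opening: 0.0161
gripper_force: 58.7
```

```bash
python3 -c "
from h import *
intray()"
```

```text
tool origin in tray mm [-41.6  70.   21.5] rot [-180.     -3.93  177.27] F [ 0.1  0.2 -1.3] M [-0.06 -0.02 -0.01] t 7.2
```

>>> play_rows(targets=[[0,-0.0175,0,0.0005,0,0.0018,0],[0,-0.0175,0,0.0005,0,0.0018,0],[0,-0.0175,0,0.0006,0,0.0018,0],[0,-0.016,0,0.0006,0,0.0014,0],[0,0,0,0,0,0,0],[0,0,0,0,0,0,0]])

```text
time_s: 7.7
position: [0.4962, 0.0016, 0.0398]
tool_rot: [180.0, 0.0, 177.3]
wrist_force: [-0.6, 0.1, -1.4]
opening: 0.0164
gripper_force: 58.8
```

```bash
python3 -c "
from h import *
intray()"
```

```text
tool origin in tray mm [-41.3  70.1  15.2] rot [180.     0.   177.27] F [-0.6  0.  -1.4] M [0.04 0.27 0.01] t 7.7
```

>>> play_rows(targets=[[0,0,0,0.0005,0,0.0008,0],[0,0,0,0,0,0.0008,0],[0,0,0,0,0,0.0005,0],[0,0,0,0,0,0,0]])

```text
time_s: 8.03
position: [0.496, 0.0017, 0.0389]
tool_rot: [180.0, 0.0, 177.3]
wrist_force: [-3.7, 0.6, 18.2]
opening: 0.0166
gripper_force: 61.2
```

```bash
python3 -c "
from h import *
intray()"
```

```text
tool origin in tray mm [-41.5  70.2  14.3] rot [1.7998e+02 2.0000e-02 1.7726e+02] F [-3.7  0.4 18.2] M [0.04 1.01 0.02] t 8.03
```

>>> play_rows(targets=[[0,0,0,0,0,-0.001,0.35],[0,0,0,0,0,0,0.35],[0,0,0,0,0,0,0.35],[0,0,0,0,0,-0.015,0.35],[0,0,0,0,0,-0.025,0.35],[0,0,0,0,0,-0.03,0.5],[0,0,0,0,0,-0.03,0.5],[0,0,0,0.0047,0.0328,0,0.5],[0,0,0,0.0047,0.0328,0,0.5],[0,0,0,0.0047,0.0328,0,0.5],[0,0,0,0.0047,0.0328,0,0.5],[0,0,0,0.0047,0.0328,0,0.5],[0,0,0,0.0047,0.0328,0,0.5],[0,0,0,0.0047,0.0328,0,0.5],[0,0,0,0.0047,0.0328,0,0.5],[0,0,0,0.0047,0.0328,0,0.5],[0,0,-0.047,0.0047,0.0328,0,0.5],[0,0,-0.047,0,0,0.01,0.5],[0,0,-0.047,0,0,0.01,0.5],[0,0,0,0,0,0,0.5]])

```text
time_s: 9.7
position: [0.4626, 0.3314, 0.1165]
tool_rot: [-179.9, -0.2, -174.5]
wrist_force: [0.2, -0.8, -0.0]
opening: 0.0424
gripper_force: 0.0
```

```bash
python3 - <<'E'
from h import *
go([.465,.3316,.0462],[180,0,185.4])
c=manip.capture("top"); d=manip.capture("scene")
q=d["color"][185:295,220:380]
a=c["color"][175:285,265:385]
cv2.imwrite("pics/c.png",np.hstack([cv2.resize(a,(408,374),interpolation=2),cv2.resize(q,(390,374),interpolation=2)]))
E
```

```text
at [0.4626 0.3314 0.1165] [-179.91   -0.19 -174.49] F [ 0.2 -0.8 -0. ] t 9.7 shift [-0.0026  0.0001  0.0703] turn [-0.0016 -0.0033  0.002 ]
```

View pics/c.png

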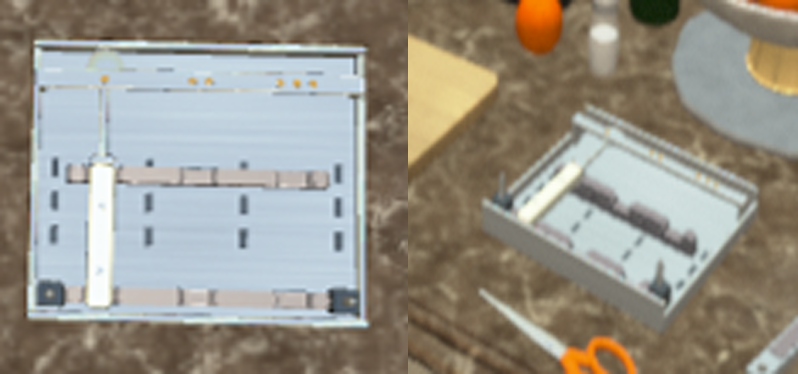

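The spoon is seated in the left place: its bowl is under the bridge at (103, 65) and its handle lies in both notches from (102, 165) to (99, 300). Next is the knife.

>>> play_rows(targets=[[0,0,0,-0.0013,0,0.0185,0.5],[0,0,0,-0.0013,0,0.0185,0.5],[0,0,0,0,0,0.0185,0.5],[0,0,0,0,0,0.005,0.5],[0,0,0,0,0,0.005,0.5],[0,0,0,0,0,0.0045,0.5],[0,0,0,0,0,0,0.2],[0,0,0,0,0,0,0],[0,0,0,0,0,0,0],[0,0,0,0,0,0,0],[0,0,0,0,0,0,0],[0,0,0,0,0,-0.01,0],[0,0,0.0357,0,0,-0.02,0],[0,0,0.0357,0,0,-0.022,0],[0,0,0.0357,0,0,-0.02,0],[0,0,0.0357,0,0,0,0],[0,0,0,0,0,0,0]])

```text
time_s: 11.22
position: [0.4672, 0.3324, 0.1224]
tool_rot: [179.9, 0.1, 177.1]
wrist_force: [0.5, -0.3, -0.2]
opening: 0.0158
gripper_force: 58.8
```

```bash
python3 - <<'E'
from h import *
go(tray([-74.5,0.1,119]),[180,0,177.23]); go(tray([-74.5,-69.9,119]),[180,0,177.23])
E
```

```text
at [0.4672 0.3324 0.1224] [1.7988e+02 1.0000e-01 1.7709e+02] F [ 0.5 -0.3 -0.2] t 11.22 shift [-0.0128 -0.399   0.0025] turn [ 0.0021  0.0018 -0.0025]
at [0.4672 0.3324 0.1224] [1.7988e+02 1.0000e-01 1.7709e+02] F [ 0.5 -0.3 -0.2] t 11.22 shift [-0.0129 -0.469   0.0024] turn [ 0.0021  0.0018 -0.0025]
```

>>> play_rows(targets=[[0,0,0,-0.0011,-0.022,0,0],[0,0,0,-0.0011,-0.035,0,0],[0,0,0,-0.0011,-0.036,0,0],[0,0,0,-0.0011,-0.036,0,0],[0,0,0,-0.0011,-0.036,0,0],[0,0,0,-0.0011,-0.036,0,0],[0,0,0,-0.0011,-0.036,0,0],[0,0,0,-0.0011,-0.036,0,0],[0,0,0,-0.0011,-0.036,0,0],[0,0,0,-0.0011,-0.036,0,0],[0,0,0,-0.0011,-0.034,0,0],[0,0,0,-0.0009,-0.02,0,0],[0,0.0435,0,0,0,0,0],[0,0.0435,0,0,0,0,0],[0,0.0435,0,0,0,0,0],[0,0.0435,0,0,0,0,0],[0,0,0,0,0,0,0]])

```text
time_s: 12.63
position: [0.4606, -0.0673, 0.12]
tool_rot: [180.0, -10.1, 177.2]
wrist_force: [0.9, -0.1, -0.1]
opening: 0.0158
gripper_force: 58.8
```

```bash
python3 - <<'E'
from h import *
go(tray([-73,0.1,57.2]),[180,-10,177.23]); intray()
E
```

```text
at [ 0.4606 -0.0673  0.12  ] [179.99 -10.06 177.23] F [ 0.9 -0.1 -0.1] t 12.63 shift [-0.0116  0.0006  0.0618] turn [ 0.0002 -0.0011  0.0001]
tool origin in tray mm [-77.9  -0.5  95.8] rot [179.99 -10.06 177.23] F [ 0.9 -0.  -0.1] M [-0.01 -0.26  0.04] t 12.63
```

>>> play_rows(targets=[[0,0,0,-0.0023,0.0002,0.0124,0],[0,0,0,-0.0023,0.0002,0.0124,0],[0,0,0,-0.0023,0.0002,0.0124,0],[0,0,0,-0.0023,0,0.0124,0],[0,0,0,-0.0023,0,0.0122,0],[0,0,0,0,0,0,0],[0,0,0,-0.0049,0,-0.0009,0],[0,0,0,-0.0049,0,-0.0009,0],[0,0,0,-0.0049,0,-0.0009,0],[0,0,0,-0.0049,0,-0.0009,0],[0,0,0,-0.0049,0,-0.0009,0],[0,0,0,-0.0049,0,-0.0009,0],[0,0,0,0,0,0,0],[0,0,0,0,0,0,0]])

```text
time_s: 13.8
position: [0.4904, -0.0683, 0.0578]
tool_rot: [180.0, -10.0, 177.2]
wrist_force: [-0.8, -0.6, -0.8]
opening: 0.0161
gripper_force: 58.8
```

```bash
python3 -c "
from h import *
intray()"
```

```text
tool origin in tray mm [-48.   -0.   33.5] rot [180.    -9.99 177.16] F [-0.8 -0.6 -0.8] M [-0.06 -0.24  0.04] t 13.8
```

Clear under the bridge; now forward by feel, lowering about half a millimetre.

>>> play_rows(targets=[[0,0,0,-0.002,0,0.0001,0],[0,0,0,-0.002,0,0.0001,0],[0,0,0,-0.002,0,-0.0003,0],[0,0,0,-0.0015,0,-0.0003,0],[0,0,0,-0.001,0,-0.0002,0],[0,0,0,0,0,0,0],[0,0,0,0,0,0,0]])

```text
time_s: 14.38
position: [0.4986, -0.0687, 0.0569]
tool_rot: [-180.0, -10.0, 177.2]
wrist_force: [0.3, -0.3, -0.9]
opening: 0.016
gripper_force: 58.8
```

```bash
python3 -c "
from h import *
intray()"
```

```text
tool origin in tray mm [-39.8  -0.   32.7] rot [-180.    -10.    177.16] F [ 0.3 -0.3 -0.9] M [-0.02 -0.2  -0.01] t 14.38
```

>>> play_rows(targets=[[0,0,0,-0.001,0,-0.0002,0],[0,0,0,-0.001,0,-0.0002,0],[0,0,0,0,0,0,0]])

```text
time_s: 14.63
position: [0.5008, -0.0689, 0.057]
tool_rot: [-180.0, -10.0, 177.2]
wrist_force: [0.2, 0.0, 0.0]
opening: 0.0159
gripper_force: 58.8
```

```bash
python3 -c "
from h import *
intray()"
```

```text
tool origin in tray mm [-37.6  -0.1  32.7] rot [-180.    -10.    177.16] F [0.2 0.  0. ] M [-0.03 -0.12 -0.03] t 14.63
```

>>> play_rows(targets=[[0,0,0,-0.001,0,-0.0002,0],[0,0,0,-0.001,0,-0.0002,0],[0,0,0,0,0,0,0]])

```text
time_s: 14.88
position: [0.5012, -0.0689, 0.0567]
tool_rot: [-180.0, -10.2, 177.2]
wrist_force: [-4.6, 0.1, 0.4]
opening: 0.0159
gripper_force: 58.9
```

```bash
python3 - <<'E'
from h import *
intray()
d=manip.capture("scene"); c=manip.capture("top")
cv2.imwrite("pics/d.png",np.hstack([cv2.resize(d["color"][195:285,235:375],None,fx=4,fy=4,interpolation=2)]))
E
```

```text
tool origin in tray mm [-37.3  -0.1  32.5] rot [-180.    -10.19  177.15] F [-4.6 -0.1  0.4] M [0.05 0.8  0.02] t 14.88
```

>>> play_rows(targets=[[0,0,0,0.002,0,0.0003,0],[0,-0.0175,0,0.0003,0,0.0019,0],[0,-0.0175,0,0.0003,0,0.0019,0],[0,-0.0175,0,0.0003,0,0.0019,0],[0,-0.0175,0,0.0004,0,0.0018,0],[0,-0.0175,0,0.0004,0,0.0018,0],[0,-0.0175,0,0.0004,0,0.0018,0],[0,0,0,0,0,0,0]])

```text
time_s: 15.65
position: [0.497, -0.0687, 0.0462]
tool_rot: [-180.0, -3.9, 177.2]
wrist_force: [-2.3, -0.6, -0.4]
opening: 0.016
gripper_force: 58.8
```

```bash
python3 -c "
from h import *
intray()"
```

```text
tool origin in tray mm [-38.8  -0.1  21.7] rot [-180.     -3.91  177.15] F [-2.3 -0.7 -0.4] M [-0.01  0.35 -0.01] t 15.65
```

>>> play_rows(targets=[[0,-0.0175,0,0.0008,0,0.0018,0],[0,-0.0175,0,0.0006,0,0.0018,0],[0,-0.0175,0,0.0006,0,0.0018,0],[0,-0.016,0,0.0006,0,0.0014,0],[0,0,0,0,0,0,0],[0,0,0,0.0003,0,0.0008,0],[0,0,0,0,0,0.0006,0],[0,0,0,0,0,0,0]])

```text
time_s: 16.32
position: [0.4951, -0.0686, 0.0415]
tool_rot: [180.0, 0.0, 177.1]
wrist_force: [-11.5, 1.2, 41.9]
opening: 0.0163
gripper_force: 63.9
```

```bash
python3 -c "
from h import *
intray()"
```

```text
tool origin in tray mm [-39.   -0.1  16.9] rot [1.7999e+02 3.0000e-02 1.7714e+02] F [-11.5   0.6  41.9] M [ 0.35  2.65 -0.01] t 16.32
```

The knife met firm, even contact about 2.5 mm earlier than the spoon did. I'm relieving the force, releasing, and checking how it sits before moving on.

>>> play_rows(targets=[[0,0,0,0,0,-0.0022,0],[0,0,0,0,0,0,0],[0,0,0,0,0,0,0.35],[0,0,0,0,0,0,0.35],[0,0,0,0,0,0,0.35],[0,0,0,0,0,-0.02,0.35],[0,0,0,0,0,-0.03,0.35],[0,0,0,0,0,-0.03,0.5],[0,0,0,0,0,-0.03,0.5],[0,0,0,0.004,0.036,0,0.5],[0,0,0,0.004,0.036,0,0.5],[0,0,0,0.004,0.036,0,0.5],[0,0,0,0.004,0.036,0,0.5],[0,0,0,0.004,0.036,0,0.5],[0,0,0,0.004,0.036,0,0.5],[0,0,0,0.004,0.036,0,0.5],[0,0,0,0.004,0.036,0,0.5],[0,0,0,0.004,0.036,0,0.5],[0,0,0,0.004,0.036,0,0.5],[0,0,0,0.004,0.036,0,0.5]])

```text
time_s: 17.98
position: [0.4695, 0.3311, 0.1502]
tool_rot: [180.0, -0.0, 177.2]
wrist_force: [0.2, -0.9, -0.5]
opening: 0.0426
gripper_force: 0.0
```

```bash
python3 - <<'E'
from h import *
go([.4650,.4228,.047],[180,0,188])
d=manip.capture("scene"); c=manip.capture("top")
a=c["color"][175:285,265:385]; q=d["color"][195:285,245:375]
cv2.imwrite("pics/e.png",np.hstack([cv2.resize(a,None,fx=3.3,fy=5,interpolation=2),cv2.resize(q,(403,550),interpolation=2)]))
E
```

```text
at [0.4695 0.3311 0.1502] [ 1.7999e+02 -4.0000e-02  1.7717e+02] F [ 0.2 -0.9 -0.5] t 17.98 shift [0.0089 0.0913 0.1033] turn [ 0.0002 -0.0007 -0.1891]
```

View pics/e.png

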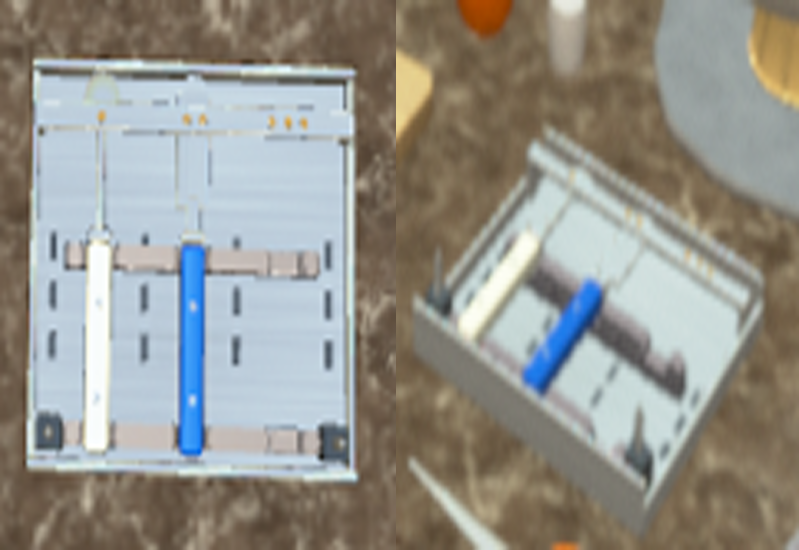

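The knife lies under the bridge with its handle in both notches, (192, 245) to (191, 450), tail in line with the spoon's. I'll compare the two handle heights numerically.

```bash
cat > hz.py <<'E'
from h import *
from scipy.optimize import minimize
V=[manip.capture("scene"),manip.capture("top")]
def mask(im,n):
    i=im.astype(int); b,g,r=i[...,0],i[...,1],i[...,2]
    return {"spoon":(im.min(2)>150)&(b<g+3)&(im.max(2)-im.min(2)<60)&(r>=b),"knife":(b>r+50)&(b>g+25),"fork":(r>g+60)&(r>b+60)}[n]
def hull(c,p):
    B=np.array([[x,y,z] for x in(-55,55) for y in(-9,9) for z in(0,14)])+p
    return w2p(c,tray(B))
def cost(p,ms):
    e=0
    for c,m in zip(V,ms):
        M=np.zeros((1680,2240),np.uint8); cv2.fillConvexPoly(M,cv2.convexHull(((hull(c,p)+.5)*4).round().astype(np.int32)),255)
        A=cv2.resize(M,(560,420),interpolation=cv2.INTER_AREA)/255.; e+=np.abs(A-m).sum()
    return e
def run(names):
    for n,y in names:
        ms=[]
        for c in V:
            q=w2p(c,tray([[-40,y,21]]))[0]; roi=np.zeros((420,560),bool); roi[int(q[1])-32:int(q[1])+32,int(q[0])-32:int(q[0])+32]=1; ms.append((mask(c["color"],n)&roi).astype(float))
        s=minimize(cost,[-40,y,14],args=(ms,),method="Nelder-Mead",options=dict(initial_simplex=[[-40,y,14],[-36,y,14],[-40,y+3,14],[-40,y,19]]))
        print(n,s.x.round(1),"err",round(s.fun,1),[int(m.sum()) for m in ms])
E
python3 -c "
from hz import *
run([('spoon',70),('knife',0)])"
```

```text
spoon [-41.9  71.2  16.9] err 769.3 [394, 389]
knife [-38.7   0.5  16.6] err 123.6 [194, 320]
```

```bash
python3 - <<'E'
from hz import *
for n,y in (('spoon',70),('knife',0)):
    ms=[]
    for c in V:
        roi=np.zeros((420,560),np.uint8); cv2.fillConvexPoly(roi,cv2.convexHull(hull(c,[-40,y,15]).round().astype(np.int32)),1); roi=cv2.dilate(roi,np.ones((7,7)))>0
        im=c["color"].astype(int); b,g,r=[im[...,i] for i in range(3)]
        m=(r>=b+4)&(g>150) if n=="spoon" else (b>r+50)&(b>g+25)
        ms.append((m&roi).astype(float))
    for z in (12,13,14,15,16,17,18):
        s=minimize(lambda p:cost([p[0],p[1],z],ms),[-40,y],method="Nelder-Mead",options=dict(initial_simplex=[[-40,y],[-37,y],[-40,y+2]]))
        print(n,z,s.x.round(1),round(s.fun,1),[int(m.sum()) for m in ms])
E
```

```text
spoon 12 [-38.9  71.2] 383.2 [220, 144]
spoon 13 [-38.3  70.7] 370.7 [220, 144]
spoon 14 [-39.   70.7] 362.1 [220, 144]
spoon 15 [-39.3  70.7] 357.9 [220, 144]
spoon 16 [-38.2  70.8] 354.4 [220, 144]
spoon 17 [-41.9  70.7] 357.4 [220, 144]
spoon 18 [-40.6  70.7] 358.4 [220, 144]
knife 12 [-38.3   0.1] 155.2 [193, 320]
knife 13 [-38.9   0.3] 145.5 [193, 320]
knife 14 [-36.9   0.3] 133.4 [193, 320]
knife 15 [-36.9   0.3] 127.9 [193, 320]
knife 16 [-37.5   0.3] 125.2 [193, 320]
knife 17 [-37.9   0.4] 124.7 [193, 320]
knife 18 [-38.4   0.5] 125.8 [193, 320]
```

>>> play_rows(targets=[[0,0,0,0.003,0.0304,0,0.5],[0,0,0,0.003,0.0304,0,0.5],[0,0,0,0.003,0.0304,0,0.5],[0,0,-0.0378,0,0,0.01,0.5],[0,0,-0.0378,0,0,0.02,0.5],[0,0,-0.0378,0,0,0.02,0.5],[0,0,-0.0378,0,0,0.02,0.5],[0,0,-0.0378,0,0,0.014,0.5],[0,0,0,0,0,0.005,0.5],[0,0,0,0,0,0.005,0.5],[0,0,0,0,0,0.005,0.5],[0,0,0,0,0,0.005,0.5],[0,0,0,0,0,0,0.5],[0,0,0,0,0,0,0.2],[0,0,0,0,0,0,0],[0,0,0,0,0,0,0],[0,0,0,0,0,0,0],[0,0,0,0,0,0,0]])

```text
time_s: 19.78
position: [0.4656, 0.4213, 0.0473]
tool_rot: [179.9, 0.0, -172.0]
wrist_force: [-0.3, -0.7, 5.7]
opening: 0.0159
gripper_force: 60.2
```

```bash
python3 - <<'E'
from h import *
go([.4650,.4228,.047],[180,0,188])
E
```

```text
at [0.4656 0.4213 0.0473] [ 1.7994e+02  1.0000e-02 -1.7201e+02] F [-0.3 -0.7  5.7] t 19.78 shift [0.0003 0.0016 0.0003] turn [ 0.0011  0.0002 -0.0002]
```

>>> play_rows(targets=[[0,0,0,0,0,-0.01,0],[0,0,0.047,0,0,-0.02,0],[0,0,0.047,0,0,-0.022,0],[0,0,0.047,0,0,-0.02,0],[0,0,0.047,0,0,0,0],[0,0,0,-0.0011,-0.022,0,0],[0,0,0,-0.0011,-0.034,0,0],[0,0,0,-0.0011,-0.037,0,0],[0,0,0,-0.0011,-0.037,0,0],[0,0,0,-0.0011,-0.037,0,0],[0,0,0,-0.0011,-0.037,0,0],[0,0,0,-0.0011,-0.037,0,0],[0,0,0,-0.0011,-0.037,0,0],[0,0,0,-0.0011,-0.037,0,0],[0,0,0,-0.0011,-0.037,0,0],[0,0,0,-0.0011,-0.037,0,0],[0,0,0,-0.0011,-0.037,0,0],[0,0,0,-0.0011,-0.037,0,0],[0,0,0,-0.0011,-0.037,0,0],[0,0,0,-0.0011,-0.037,0,0]])

```text
time_s: 21.45
position: [0.4553, -0.1183, 0.119]
tool_rot: [180.0, -0.0, 177.2]
wrist_force: [0.4, 0.2, -0.8]
opening: 0.016
gripper_force: 59.4
```

>>> play_rows(targets=[[0,0,0,-0.0011,-0.02,0,0],[0,0.0435,0,0,0,0,0],[0,0.0435,0,0,0,0,0],[0,0.0435,0,0,0,0,0],[0,0.0435,0,0,0,0,0],[0,0,0,0,0,0,0]])

```text
time_s: 21.95
position: [0.4571, -0.1363, 0.1187]
tool_rot: [180.0, -10.0, 177.3]
wrist_force: [0.5, 0.6, -1.7]
opening: 0.0163
gripper_force: 59.4
```

```bash
python3 - <<'E'
from h import *
go(tray([-73,-69.7,57.6]),[180,-10,177.23]); intray()
E
```

```text
at [ 0.4571 -0.1363  0.1187] [180.   -10.03 177.25] F [ 0.5  0.6 -1.7] t 21.95 shift [-0.0113 -0.0001  0.06  ] turn [-0.     -0.0004  0.0004]
tool origin in tray mm [-78.  -69.6  94.5] rot [180.   -10.03 177.25] F [ 0.5  0.6 -1.7] M [ 0.02 -0.24  0.02] t 21.95
```

>>> play_rows(targets=[[0,0,0,-0.0023,0,0.012,0],[0,0,0,-0.0023,0,0.012,0],[0,0,0,-0.0023,0,0.012,0],[0,0,0,-0.0023,0,0.012,0],[0,0,0,-0.0023,0,0.012,0],[0,0,0,0,0,0,0],[0,0,0,-0.0049,0,-0.0009,0],[0,0,0,-0.0049,0,-0.0009,0],[0,0,0,-0.0049,0,-0.0009,0],[0,0,0,-0.0049,0,-0.0009,0],[0,0,0,-0.0049,0,-0.0009,0],[0,0,0,-0.0049,0,-0.0009,0],[0,0,0,-0.002,0,-0.0003,0],[0,0,0,-0.002,0,-0.0003,0],[0,0,0,0,0,0,0]])

```text
time_s: 23.2
position: [0.4909, -0.1381, 0.0575]
tool_rot: [180.0, -10.0, 177.2]
wrist_force: [0.5, 0.4, -0.6]
opening: 0.0164
gripper_force: 59.4
```

```bash
python3 -c "
from h import *
intray()"
```

```text
tool origin in tray mm [-44.1 -69.7  33.3] rot [180.   -10.01 177.23] F [ 0.5  0.4 -0.6] M [-0.04 -0.22 -0.06] t 23.2
```

>>> play_rows(targets=[[0,0,0,-0.0015,0,-0.0003,0],[0,0,0,-0.001,0,-0.0002,0],[0,0,0,-0.001,0,-0.0002,0],[0,0,0,0,0,0,0],[0,0,0,0,0,0,0]])

```text
time_s: 23.62
position: [0.4941, -0.1383, 0.0576]
tool_rot: [-180.0, -10.0, 177.2]
wrist_force: [0.1, -0.3, -0.5]
opening: 0.0162
gripper_force: 59.4
```

```bash
python3 -c "
from h import *
intray()"
```

```text
tool origin in tray mm [-41.  -69.8  33.3] rot [-180.    -10.03  177.22] F [ 0.1 -0.3 -0.5] M [-0.02 -0.21 -0.01] t 23.62
```

>>> play_rows(targets=[[0,0,0,-0.001,0,-0.0002,0],[0,0,0,-0.001,0,-0.0002,0],[0,0,0,0,0,0,0],[0,0,0,0,0,0,0]])

```text
time_s: 23.95
position: [0.4953, -0.1384, 0.0574]
tool_rot: [180.0, -10.1, 177.2]
wrist_force: [-2.6, 0.1, -0.2]
opening: 0.0163
gripper_force: 59.4
```

```bash
python3 -c "
from h import *
intray()"
```

```text
tool origin in tray mm [-39.8 -69.8  33.2] rot [179.99 -10.12 177.22] F [-2.6 -0.1 -0.2] M [0.01 0.35 0.06] t 23.95
```

>>> play_rows(targets=[[0,0,0,0.0018,0,0.0003,0],[0,-0.0175,0,0.0003,0,0.0019,0],[0,-0.0175,0,0.0003,0,0.0019,0],[0,-0.0175,0,0.0003,0,0.0019,0],[0,-0.0175,0,0.0004,0,0.0018,0],[0,-0.0175,0,0.0005,0,0.0018,0],[0,-0.0175,0,0.0006,0,0.0018,0],[0,0,0,0,0,0,0]])

```text
time_s: 24.62
position: [0.4901, -0.1382, 0.0469]
tool_rot: [-180.0, -4.0, 177.2]
wrist_force: [-0.2, 1.2, -1.1]
opening: 0.0165
gripper_force: 59.4
```

```bash
python3 -c "
from h import *
intray()"
```

```text
tool origin in tray mm [-42.4 -69.9  22.3] rot [-180.     -3.97  177.21] F [-0.3  1.2 -1.1] M [-0.02 -0.04 -0.05] t 24.62
```

>>> play_rows(targets=[[0,-0.0175,0,0.0003,0,0.0018,0],[0,-0.0175,0,0.0003,0,0.0018,0],[0,-0.0175,0,0.0004,0,0.0016,0],[0,-0.0168,0,0.0004,0,0.001,0],[0,0,0,0,0,0,0],[0,0,0,0,0,0,0]])

```text
time_s: 25.12
position: [0.4891, -0.1381, 0.041]
tool_rot: [-180.0, -0.0, 177.2]
wrist_force: [-0.2, 0.1, -1.1]
opening: 0.0162
gripper_force: 59.4
```

```bash
python3 -c "
from h import *
intray()"
```

```text
tool origin in tray mm [-41.7 -69.8  16.4] rot [-1.8000e+02 -4.0000e-02  1.7721e+02] F [-0.2  0.1 -1.1] M [0.01 0.01 0.  ] t 25.12
```

>>> play_rows(targets=[[0,0,0,0,0,0.001,0],[0,0,0,0,0,0.001,0],[0,0,0,0,0,0.0005,0],[0,0,0,0,0,0,0],[0,0,0,0,0,0,0]])

```text
time_s: 25.53
position: [0.4895, -0.1381, 0.0396]
tool_rot: [-180.0, -0.0, 177.2]
wrist_force: [-3.4, 1.3, 15.4]
opening: 0.0161
gripper_force: 61.6
```

```bash
python3 -c "
from h import *
intray()"
```

```text
tool origin in tray mm [-41.2 -69.8  15. ] rot [-179.99   -0.    177.22] F [-3.4  1.1 15.4] M [0.26 0.94 0.04] t 25.53
```

>>> play_rows(targets=[[0,0,0,0,0,-0.001,0],[0,0,0,0,0,0,0.35],[0,0,0,0,0,0,0.35],[0,0,0,0,0,0,0.35],[0,0,0,0,0,-0.015,0.35],[0,0,0,0,0,-0.025,0.35],[0,0,0,0,0,-0.025,0.5],[0,0,0,0,0,-0.025,0.5],[0,0,0,-0.0098,-0.0295,0,0.5],[0,0,0,-0.0098,-0.0295,0,0.5],[0,0,0,-0.0098,-0.0295,0,0.5],[0,0,0,-0.0098,-0.0295,0,0.5],[0,0,0,-0.0098,-0.0295,0,0.5],[0,0,0,-0.0098,-0.0295,0,0.5],[0,0,0.048,0,0,0.01,0.5],[0,0,0.048,0,0,0.01,0.5],[0,0,0.048,0,0,0.01,0.5],[0,0,0,0,0,0,0.5]])

```text
time_s: 27.03
position: [0.5376, -0.317, 0.0969]
tool_rot: [179.9, -0.3, 168.9]
wrist_force: [-0.6, 0.1, 0.4]
opening: 0.0427
gripper_force: 0.0
```

```bash
python3 - <<'E'
from h import *
go([.5399,-.3179,.039],[180,0,168.98]); print(np.round(manip.observe()["joints"],1))
from hz import *
for n,y in (('fork',-70),('knife',0)):
    ms=[]
    for c in V:
        roi=np.zeros((420,560),np.uint8); cv2.fillConvexPoly(roi,cv2.convexHull(hull(c,[-40,y,15]).round().astype(np.int32)),1); roi=cv2.dilate(roi,np.ones((7,7)))>0
        ms.append((mask(c["color"],n)&roi).astype(float))
    print(n,[int(m.sum()) for m in ms],[(z,)+(lambda s:(s.x.round(1).tolist(),round(s.fun,1)))(minimize(lambda p:cost([p[0],p[1],z],ms),[-39,y],method="Nelder-Mead",options=dict(initial_simplex=[[-40,y],[-37,y],[-40,y+2]]))) for z in (13,14,15,16,17)])
    sc=np.argwhere(ms[0]>0); print(" scene centroid",sc.mean(0)[::-1].round(2),"pred z14",hull(V[0],[-39,y,14]).mean(0).round(2),"per mm z",(hull(V[0],[-39,y,15])-hull(V[0],[-39,y,14])).mean(0).round(2))
    tc=np.argwhere(ms[1]>0); print(" top centroid",tc.mean(0)[::-1].round(2),"pred",hull(V[1],[-39,y,14]).mean(0).round(2))
cv2.imwrite("pics/f.png",np.hstack([cv2.resize(V[1]["color"][175:285,265:385],None,fx=3.3,fy=5,interpolation=2),cv2.resize(V[0]["color"][195:285,245:375],(403,550),interpolation=2)]))
E
```

```text
at [ 0.5376 -0.317   0.0969] [179.94  -0.26 168.87] F [-0.6  0.1  0.4] t 27.03 shift [-0.0027 -0.0005  0.0579] turn [ 0.001  -0.0046 -0.0019]
[ 23.8  39.5   3.6  97.9  -3.4  43.  108. ]
fork [191, 295] [(13, [-38.2, -68.6], np.float64(189.6)), (14, [-36.6, -69.0], np.float64(188.0)), (15, [-37.9, -69.9], np.float64(181.1)), (16, [-39.2, -69.9], np.float64(181.9)), (17, [-37.5, -70.3], np.float64(175.3))]
 scene centroid [320.02 257.85] pred z14 [319.87 259.11] per mm z [ 0.01 -0.32]
 top centroid [351.09 245.42] pred [350.87 244.68]
knife [193, 319] [(13, [-38.9, 0.3], np.float64(146.5)), (14, [-36.9, 0.3], np.float64(134.4)), (15, [-38.9, 0.4], np.float64(126.6)), (16, [-37.5, 0.3], np.float64(126.2)), (17, [-37.9, 0.4], np.float64(125.7))]
 scene centroid [298.6  249.55] pred z14 [298.38 250.66] per mm z [ 0.   -0.31]
 top centroid [322.64 245.04] pred [322.46 243.9 ]
```

>>> play_rows(targets=[[0,0,0,-0.0014,-0.0005,0.015,0.5],[0,0,0,-0.0013,0,0.015,0.5],[0,0,0,0,0,0.012,0.5],[0,0,0,0,0,0.008,0.5],[0,0,0,0,0,0.005,0.5],[0,0,0,0,0,0.003,0.5],[0,0,0,0,0,0,0.3],[0,0,0,0,0,0,0],[0,0,0,0,0,0,0],[0,0,0,0,0,0,0],[0,0,0,0,0,0,0],[0,0,0,0,0,0,0]], grip_force=90)

```text
time_s: 28.13
position: [0.5419, -0.319, 0.0419]
tool_rot: [-180.0, 0.0, 169.0]
wrist_force: [-0.1, 0.7, 5.1]
opening: 0.0095
gripper_force: 89.6
```

```bash
python3 - <<'E'
from h import *
go([.5399,-.3179,.039],[180,0,168.98])
E
```

```text
at [ 0.5419 -0.319   0.0419] [-1.7998e+02  2.0000e-02  1.6897e+02] F [-0.1  0.7  5.1] t 28.13 shift [0.0022 0.0007 0.0029] turn [-0.0004  0.0004 -0.0002]
```

View pics/f.png

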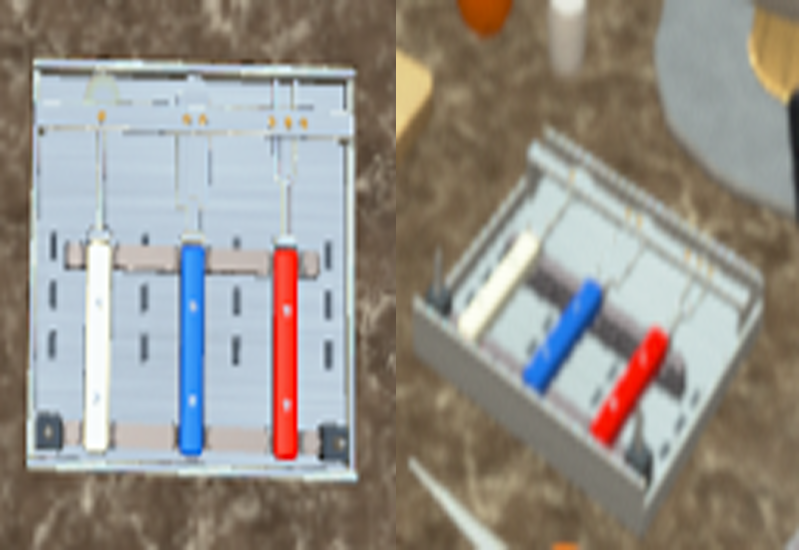

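All three tools sit in order under the bridge with their handles in both notches: white at (97, 340), blue at (191, 340) and red at (285, 350). The bar is gripped, so I'm lifting and turning it.

>>> play_rows(targets=[[0,0,0,0,0,-0.01,0],[0,0,0,0,0,-0.03,0],[0,0,0,0,0,-0.03,0],[0,0,0,0,0,-0.03,0],[0,0,0.119,0,0,0,0],[0,0,0.119,0,0,0,0],[0,0,0.119,0,0,0,0],[0,0,0.119,0,0,0,0],[0,0,0.119,0,0,0,0],[0,0,0.119,0,0,0,0],[0,0,0.119,0,0,0,0],[0,0,0.119,0,0,0,0],[0,0,0.119,0,0,0,0],[0,0,0.119,0,0,0,0],[0,0,0.119,0,0,0,0],[0,0,0.118,0,0,0,0],[0,0,0,0,0,0,0]])

```text
time_s: 29.55
position: [0.5415, -0.3182, 0.1414]
tool_rot: [-179.9, -0.0, 87.0]
wrist_force: [-0.3, 0.1, -2.1]
opening: 0.0097
gripper_force: 88.9
```

```bash
python3 - <<'E'
from h import *
go(tray([-59,-2,102]),[180,0,87.23])
E
```

```text
at [ 0.5415 -0.3182  0.1414] [-1.7994e+02 -2.0000e-02  8.7000e+01] F [-0.3  0.1 -2.1] t 29.55 shift [ 0.2448 -0.0793  0.0396] turn [-0.0011 -0.0004 -0.004 ]
```

>>> play_rows(targets=[[0,0,0,0.02,-0.0065,0,0],[0,0,0,0.03,-0.0098,0,0],[0,0,0,0.0325,-0.0105,0,0],[0,0,0,0.0325,-0.0105,0,0],[0,0,0,0.0325,-0.0105,0,0],[0,0,0,0.0325,-0.0105,0,0],[0,0,0,0.0325,-0.0105,0,0],[0,0,0,0.0225,-0.0075,0,0],[0,0,-0.004,0.0098,-0.003,0.012,0],[0,0,0,0,0,0.015,0],[0,0,0,0,0,0.012,0],[0,0,0,0,0,0,0],[0,0,0,0,0,0,0]])

```text
time_s: 30.63
position: [0.4739, -0.0704, 0.1024]
tool_rot: [-179.9, -0.0, 87.6]
wrist_force: [-0.3, 0.2, -1.6]
opening: 0.0093
gripper_force: 88.9
```

```bash
python3 - <<'E'
from h import *
go(tray([-59,-2,102]),[180,0,87.23])
c=manip.capture("top"); d=manip.capture("scene")
np.savez("cap.npz",tc=c["color"],sc=d["color"],K=d["K"],T=d["T"],tK=c["K"],tT=c["T"])
a=c["color"][215:275,265:385]; q=d["color"][210:300,235:370]
cv2.imwrite("pics/g.png",np.vstack([cv2.resize(a,(480,240),interpolation=2)[:200],cv2.resize(q,None,fx=4.4,fy=4.4,interpolation=2)[:, :480],])) if 0 else None
A=cv2.resize(a[:, :],(600,200),interpolation=2); Q=cv2.resize(q,(600,400),interpolation=2)
cv2.imwrite("pics/g.png",np.vstack([A,Q]))
E
```

```text
at [ 0.4739 -0.0704  0.1024] [-1.7991e+02 -1.0000e-02  8.7560e+01] F [-0.3  0.2 -1.6] t 30.63 shift [0.0009 0.0011 0.0004] turn [-0.0016 -0.0001  0.0058]
```

View pics/g.png

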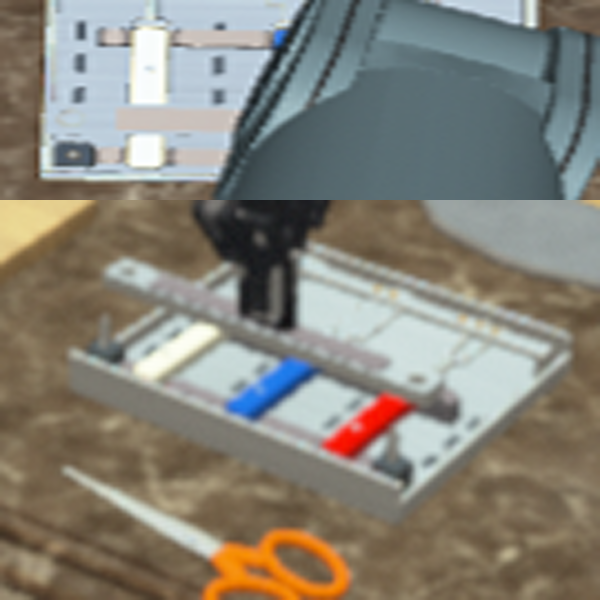

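Scene view: bar holes at about (127, 272) and (420, 381), pin tops at (104, 317) and (391, 433). I'll measure them numerically around their predicted positions.

```bash
python3 - <<'E'
from h import *
f=np.load("cap.npz"); S=dict(K=f["K"],T=f["T"]); T=dict(K=f["tK"],T=f["tT"])
s=manip.observe(); r=R.from_euler("xyz",s["tool_rot"],degrees=True); tcp=np.array(s["position"])
H=np.array([tcp+r.apply([.002+k*.106,0,.0419-.010]) for k in(1,-1)]); 
P=tray([[-84,106,52.5],[-84,-106,52.5]]); B=tray([[-84,106,29.5],[-84,-106,29.5]])
for n,c in(("scene",S),("top",T)): print(n,"holes",w2p(c,H).round(1).tolist(),"pin top",w2p(c,P).round(1).tolist(),"pin base",w2p(c,B).round(1).tolist())
g=cv2.cvtColor(f["sc"],6).astype(int); t=cv2.cvtColor(f["tc"],6).astype(int)
def patch(im,name,u,v,w=5,h=5): print(name,"cols",u-w,"rows",v-h); print(im[v-h:v+h+1,u-w:u+w+1])
patch(g,"S holeL",263,226,5,4); patch(g,"S holeR",329,250,5,4); patch(g,"S pinL",258,240,4,9); patch(g,"S pinR",323,266,4,9)
patch(t,"T holeL",279,249,6,5); patch(t,"T pinL",280,261,5,5)
E
```

```text
scene holes [[263.6, 226.2], [328.7, 250.6]] pin top [[257.9, 235.5], [322.7, 261.0]] pin base [[258.1, 242.6], [322.4, 268.5]]
top holes [[279.6, 250.4], [370.2, 252.5]] pin top [[278.9, 260.8], [368.1, 263.3]] pin base [[279.0, 260.9], [366.2, 263.3]]
S holeL cols 258 rows 222
[[104 106 114 119 127 122 116 113 112 109 109]
 [108 111 120 141 167 175 164 143 124 116 107]
 [120 140 162 182 196 203 197 185 177 162 142]
 [140 173 197 197 183 173 173 193 206 202 190]
 [140 177 196 194 176 161 160 189 210 212 211]
 [127 147 161 171 181 185 189 200 211 212 210]
 [119 122 122 130 150 168 176 191 205 205 194]
 [114 114 116 118 122 125 134 151 172 185 173]
 [106 109 109 112 113 116 118 122 130 148 146]]
S holeR cols 324 rows 246
[[218 220 219 217 218 218 218 218 217 216 212]
 [218 219 219 219 219 219 218 217 211 207 202]
 [216 217 217 215 215 216 217 218 212 201 185]
 [216 216 207 188 179 183 197 214 216 208 189]
 [210 213 197 164 144 146 174 204 215 203 179]
 [176 184 186 184 180 179 192 206 198 167 149]
 [130 139 156 173 183 193 198 187 160 128 131]
 [126 126 128 136 142 156 158 142 119 117
[... 2062 characters left out ...]
6 201 198 195 196 201 198 197 198 198 198 198]
 [157 200 203 202 201 202 201 201 201 201 200 200 200]
 [160 201 205 205 204 204 204 205 204 204 203 203 203]]
T pinL cols 275 rows 256
[[169 194 210 205 203 202 205 206 204 203 202]
 [204 163 147 148 147 176 172 166 197 205 203]
 [194 127  94  95  97 108 107 102 145 194 203]
 [169 102  86  87  86  87  89  89  85 182 192]
 [164  99  88  97 137 110  91  91  71 145 191]
 [163 100  87 116 168 131  95  92  73 136 193]
 [167 100  88  94 116  99  91  92  71 138 191]
 [168 100  87  88  90  89  90  90  71 140 177]
 [162  94  85  87  94  97  98  91  82 179 201]
 [208 197 198 198 198 198 199 159 183 207 208]
 [178 167 153 161 184 191 182 165 170 170 162]]
```

```bash
python3 - <<'E'
from h import *
go(tray([-84,-3,100]),[180,0,87.23])
E
```

```text
at [ 0.4748 -0.0707  0.1031] [179.98  -0.    87.48] F [ 0.1  0.2 -1.1] t 30.73 shift [ 0.0003 -0.0247  0.0031] turn [ 0.0004 -0.0001  0.0044]
```

>>> play_rows(targets=[[0,0,0.0044,0.0008,-0.006,0,0],[0,0,0,0,-0.0075,0,0],[0,0,0,0,-0.0075,0,0],[0,0,0,0,-0.0037,0,0],[0,0,0,0,0,0.003,0],[0,0,0,0,0,0.003,0],[0,0,0,0,0,0,0],[0,0,0,0,0,0,0],[0,0,0,0,0,0,0],[0,0,0,0,0,0,0]])

```text
time_s: 31.57
position: [0.4498, -0.0684, 0.0963]
tool_rot: [-180.0, 0.0, 87.2]
wrist_force: [-0.2, -0.0, -2.0]
opening: 0.0098
gripper_force: 88.9
```

```bash
cat >> h.py <<'E'
def bar():
    s=manip.observe(); t=R.from_euler("z",2.77,degrees=True)
    print("tcp in tray",(t.apply(np.array(s["position"])-[.5341,-.0704,0])*1000).round(1),"rot",np.round(s["tool_rot"],2),"F",t.apply(s["wrist_force"]).round(1),"M",t.apply(s["moment"]).round(2),"t",round(s["time_s"],2))
E
python3 - <<'E'
from h import *
bar(); c=manip.capture("top"); d=manip.capture("scene")
g=cv2.cvtColor(d["color"],6).astype(int); t=cv2.cvtColor(c["color"],6).astype(int)
print(g[226:242,252:266]); print(g[252:266,317:331]); print(t[254:267,272:286])
E
```

```text
tcp in tray [-84.3  -2.1  96.3] rot [-1.7997e+02  1.0000e-02  8.7190e+01] F [-0.2 -0.  -2. ] M [0.02 0.   0.02] t 31.57
[[ 86  87  90  92  98 108 121 125 123 115 108 104 101 101]
 [ 90  90  90  93 101 112 123 126 123 115 107 102  98  98]
 [ 98  98 106 116 134 152 151 136 125 114 105  98  98  96]
 [106 114 137 163 182 191 186 175 165 140 115 104 102 100]
 [122 149 178 197 191 185 182 187 197 187 166 142 125 116]
 [143 181 201 204 178 155 150 171 201 210 204 189 179 161]
 [138 164 178 187 184 177 177 190 205 212 211 208 200 180]
 [111 125 133 150 167 181 190 202 210 210 202 192 179 168]
 [105 115 118 124 129 144 157 172 190 204 185 162 158 161]
 [ 99 103 104 110 116 120 121 130 150 164 156 146 156 163]
 [ 93  93  94  99 106 115 118 119 121 124 127 134 148 165]
 [100 100  99 100 101 112 121 114 112 116 117 120 127 145]
 [101 102 108 109 109 114 122 113 109 115 120 124 123 123]
 [ 99 100 106 111 109 118 123 114 110 124 144 158 143 120]
 [ 98 100 105 107 105 118 121 116 128 160 175 167 139 117]
 [106 104 103  97 102 120 127 117 127 157 159 134 118 124]]
[[179 181 175 164 139 122 120 129 1
[... 859 characters left out ...]
0 204 164 190 204 204 202 204 204 204 204 203 203]
 [ 79 160 202 199 202 205 204 204 204 204 204 203 203 203]
 [ 85 159 197 203 202 204 202 204 203 202 202 201 202 202]
 [ 94 161 197 202 201 166 137 167 196 202 200 200 200 199]
 [ 90 201 209 206 181 120  89  99 143 194 203 203 203 204]
 [ 82 208 212 205 161 100  91 129 139 190 204 202 203 203]
 [ 82 203 209 203 157  97 107 159 166 193 201 199 199 200]
 [ 82 204 208 200 193 165 138 146 184 198 198 197 197 198]
 [ 81 207 212 203 203 199 195 195 200 202 201 200 200 199]
 [ 82 198 209 204 203 205 205 205 204 205 204 205 203 204]
 [ 84 196 223 212 207 208 206 206 205 205 205 205 205 205]
 [ 88 167 184 176 164 150 159 181 187 177 172 170 168 161]]
```

>>> play_rows(targets=[[0,0,0,-0.001,-0.0009,0,0],[0,0,0,-0.001,-0.0009,0,0],[0,0,0,0,0,0,0],[0,0,0,0,0,0,0],[0,0,0,0,0,0,0]])

```text
time_s: 32.08
position: [0.4477, -0.0703, 0.0963]
tool_rot: [-180.0, -0.0, 87.2]
wrist_force: [-0.2, 0.1, -1.9]
opening: 0.0096
gripper_force: 88.9
```

```bash
python3 - <<'E'
from h import *
bar(); c=manip.capture("top"); d=manip.capture("scene")
g=cv2.cvtColor(d["color"],6).astype(int); t=cv2.cvtColor(c["color"],6).astype(int)
print(g[254:262,317:331]); print(t[256:267,272:286])
E
```

```text
tcp in tray [-86.3  -4.1  96.3] rot [-179.96   -0.     87.18] F [-0.2  0.1 -1.9] M [ 0.02 -0.05 -0.03] t 32.08
[[209 215 216 216 212 200 194 185 158 122  95  72  61  67]
 [214 215 217 217 215 213 213 206 196 172 136  96  79  95]
 [215 214 215 214 200 182 178 187 204 206 187 167 132 105]
 [184 198 211 212 183 151 142 160 196 215 206 178 138  99]
 [139 157 178 196 191 181 181 189 203 199 172 140 124 122]
 [125 127 138 157 171 182 194 204 197 165 128 119 147 173]
 [126 123 124 127 131 139 159 176 161 129 119 144 184 207]
 [116 115 115 117 122 125 128 132 126 128 157 188 206 214]]
[[ 79 158 203 165 191 205 205 205 203 204 203 204 202 203]
 [ 84 160 200 198 202 205 205 204 204 204 204 203 204 203]
 [ 95 160 197 202 202 202 204 202 203 202 201 202 201 201]
 [ 89 200 209 201 202 199 164 135 166 197 202 200 201 201]
 [ 81 208 212 203 202 153 110 134 116 164 199 204 203 204]
 [ 82 205 210 203 203 140 113 163 121 154 197 204 203 203]
 [ 83 205 209 200 203 152 100 107 104 174 199 200 199 199]
 [ 80 206 209 200 202 193 165 137 172 197 199 198 198 198]
 [ 82 198 209 203 203 204 201 196 183 197 203 201 201 201]
 [ 85 197 209 205 206 206 207 206 201 203 205 206 206 206]
 [ 88 166 180 174 163 150 158 182 187 178 173 170 168 161]]
```

The left pin's tip is now centred in its hole at (279, 261). Lowering by feel.

>>> play_rows(targets=[[0,0,0,0,0,0.001,0],[0,0,0,0,0,0.001,0],[0,0,0,0,0,0.001,0],[0,0,0,0,0,0.001,0],[0,0,0,0,0,0.001,0],[0,0,0,0,0,0.001,0],[0,0,0,0,0,0,0],[0,0,0,0,0,0,0]])

```text
time_s: 32.85
position: [0.4477, -0.0703, 0.0902]
tool_rot: [-180.0, 0.0, 87.2]
wrist_force: [-0.2, 0.0, -0.7]
opening: 0.0097
gripper_force: 88.9
```

```bash
python3 -c "
from h import *
bar()"
```

```text
tcp in tray [-86.4  -4.1  90.2] rot [-179.95    0.     87.18] F [-0.2  0.  -0.7] M [-0.02  0.03 -0.02] t 32.85
```

>>> play_rows(targets=[[0,0,0,0,0,0.0015,0],[0,0,0,0,0,0.0015,0],[0,0,0,0,0,0.0015,0],[0,0,0,0,0,0.0015,0],[0,0,0,0,0,0.0015,0],[0,0,0,0,0,0.0015,0],[0,0,0,0,0,0,0],[0,0,0,0,0,0,0]])

```text
time_s: 33.52
position: [0.4476, -0.0703, 0.0812]
tool_rot: [-179.9, 0.0, 87.2]
wrist_force: [-0.3, -0.6, -1.8]
opening: 0.0098
gripper_force: 88.9
```

```bash
python3 -c "
from h import *
bar()"
```

```text
tcp in tray [-86.4  -4.1  81.2] rot [-179.95    0.     87.18] F [-0.3 -0.6 -1.8] M [ 0.03 -0.02  0.04] t 33.52
```

>>> play_rows(targets=[[0,0,0,0,0,0.002,0],[0,0,0,0,0,0.002,0],[0,0,0,0,0,0.002,0],[0,0,0,0,0,0.0015,0],[0,0,0,0,0,0.001,0],[0,0,0,0,0,0,0],[0,0,0,0,0,0,0]])

```text
time_s: 34.1
position: [0.4477, -0.0703, 0.0727]
tool_rot: [-180.0, 0.0, 87.2]
wrist_force: [-0.3, 0.8, -0.8]
opening: 0.0098
gripper_force: 88.9
```

```bash
python3 -c "
from h import *
bar()"
```

```text
tcp in tray [-86.3  -4.1  72.7] rot [-179.95    0.     87.18] F [-0.3  0.8 -0.8] M [-0.03 -0.04  0.02] t 34.1
```

>>> play_rows(targets=[[0,0,0,0,0,0.0007,0],[0,0,0,0,0,0.0007,0],[0,0,0,0,0,0.0007,0],[0,0,0,0,0,0,0],[0,0,0,0,0,0,0]])

```text
time_s: 34.52
position: [0.4479, -0.0703, 0.0712]
tool_rot: [-180.0, -0.0, 87.2]
wrist_force: [-1.9, 1.0, 7.1]
opening: 0.0099
gripper_force: 90.2
```

```bash
python3 -c "
from h import *
bar()"
```

```text
tcp in tray [-86.1  -4.1  71.2] rot [-1.7998e+02 -3.0000e-02  8.7170e+01] F [-1.9  1.   7.1] M [ 0.04  0.51 -0.02] t 34.52
```

Contact came at 71.2 mm, against 71.4 expected at home. Releasing and retreating straight up.

>>> play_rows(targets=[[0,0,0,0,0,-0.0004,0],[0,0,0,0,0,0,0.35],[0,0,0,0,0,0,0.35],[0,0,0,0,0,0,0.35],[0,0,0,0,0,0,0.35],[0,0,0,0,0,-0.01,0.35],[0,0,0,0,0,-0.02,0.35],[0,0,0,0,0,-0.03,0.35],[0,0,0,0,0,-0.03,0.35],[0,0,0,0,0,-0.03,0.35],[0,0,0,0.02,0,-0.02,0.35],[0,0,0,0.035,0,0,0.35],[0,0,0,0.035,0,0,0.35],[0,0,0,0.035,0,0,0.35],[0,0,0,0.035,0,0,0.35],[0,0,0,0.035,0,0,0.35],[0,0,0,0.035,0,0,0.35],[0,0,0,0.035,0,0,0.35],[0,0,0,0.02,0,0,0.35],[0,0,0,0,0,0,0.35]])

```text
time_s: 36.18
position: [0.4613, 0.22, 0.2117]
tool_rot: [180.0, -0.1, 87.6]
wrist_force: [0.8, 0.0, 0.3]
opening: 0.0297
gripper_force: 0.0
```

```bash
python3 - <<'E'
from h import *
bar(); c=manip.capture("top"); d=manip.capture("scene")
TR=(.5321,-.0710,-2.77)
for z in (29.5,33.5):
    E=[[-84,y,z+10] for y in(118,-118)]; Hh=[[-84,y,z+10] for y in(106,-106)]; G=[[-84,0,z+36]]
    print("z",z,"scene ends",w2p(d,tray(E,TR)).round(1).tolist(),"holes",w2p(d,tray(Hh,TR)).round(1).tolist(),"grip top",w2p(d,tray(G,TR)).round(1).tolist())
g=d["color"].max(2)
# black grip blob and bar lower/upper edges in the scene picture
u,v=w2p(d,tray([[-84,0,55]],TR))[0].astype(int); m=(g[v-18:v+18,u-18:u+18]<55); ys,xs=np.nonzero(m); print("grip blob",(xs.mean()+u-18).round(1),(ys.mean()+v-18).round(1),"rows",ys.min()+v-18,ys.max()+v-18,"cols",xs.min()+u-18,xs.max()+u-18,len(xs))
G=[[-84+a,b,29.5+h] for a in(-6,6) for b in(-20,20) for h in(10,36)]; q=w2p(d,tray(G,TR)); print("pred grip at home rows",q[:,1].min().round(1),q[:,1].max().round(1),"cols",q[:,0].min().round(1),q[:,0].max().round(1))
k=cv2.cvtColor(d["color"],6).astype(int); print(k[230:248,250:266]); print(k[256:274,315:331])
E
```

```text
tcp in tray [-86.8 286.5 211.7] rot [ 1.80e+02 -1.30e-01  8.76e+01] F [0.8 0.1 0.3] M [-0.05  0.06  0.02] t 36.18
z 29.5 scene ends [[254.4, 238.6], [326.4, 267.3]] holes [[257.7, 239.9], [322.4, 265.7]] grip top [[288.7, 243.9]]
z 33.5 scene ends [[254.3, 237.3], [326.4, 266.0]] holes [[257.7, 238.7], [322.4, 264.4]] grip top [[288.7, 242.6]]
grip blob 289.0 247.4 rows 242 253 cols 283 294 101
pred grip at home rows 240.6 255.7 cols 281.3 296.3
[[103 104 108 109 111 110 108 108 106 104 103 103 103 103 104 103]
 [100  99 104 104 101 100 100 106 106 107 105 108 107 106 108 109]
 [ 96  97  95  96  95  98 101 105 108 110 112 115 116 116 116 115]
 [ 94  91  92  90  94  99 100 101 102 102 108 112 118 121 126 122]
 [ 90  92  92  92  92  96  96  94  97  97 101 106 112 118 121 121]
 [ 92  95  94  93  89  91  95  98 108 103  97 101 104 108 111 112]
 [ 93  95  95  91  90  95 116 121 125 115 101 103 104 106 109 111]
 [ 94  98 100 101 107 129 161 151 133 124 121 117 113 116 120 135]
 [ 97 100 106 129 160 181 191 164 133 136 162 172 167 156 165 174]
 [101 100 113 161 196 206 191 157 132 142 182 2
[... 1063 characters left out ...]
 153 196 214 215 215 216 215]
 [197 212 215 216 216 211 183 144 130 150 196 217 217 215 216 216]
 [172 184 198 211 214 202 164 135 131 157 198 215 209 192 200 215]
 [130 138 157 180 196 199 184 170 169 184 205 199 173 145 182 209]
 [122 125 128 137 158 171 181 188 197 206 197 162 130 132 180 199]
 [138 135 128 123 127 129 138 155 175 186 166 129 114 148 175 168]
 [178 167 151 132 120 120 123 126 137 141 126 105 110 166 182 155]
 [185 190 181 152 121 112 113 118 121 117 104  88 103 176 203 192]
 [150 167 174 173 167 151 128 111 110 104  83  65 108 180 212 214]
 [123 126 138 155 170 176 170 152 126 102  71  61 114 183 212 211]
 [120 119 119 121 132 150 166 167 165 160 117  74 125 185 204 181]]
```

The bar is home at both ends: the pins emerge at rows 240 and 265.5, as predicted, and the black grip sits in its expected place. Handing in.

```bash
python3 -c "
from station import manip
print(manip.job_done())"
```

```text
the job is handed in; nothing more can be done
None
```

The spoon, palette knife and fork are packed left to right under the bridge with their handles down in both rails, the hold-down bar is home over both pins, and the job was handed in at about 36 s; the knife briefly pressed on the rails with about 42 N at the wrist while seating, and no verdict was shown.

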